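# Show the helper: this jar, this cup, this button

## Task

Show the kitchen helper how the paste is made: with the fingers pointing down and the tips a few centimetres above it, point at the middle of the lid of the tallest of the three jars and stay there about two seconds, then do the same over the middle of the mouth of the smallest of the three measuring cups, and last press the chopper's pulse button right down and let it come up again. Touch, grasp or lift no jar or cup, do not point at the other jars or cups, and leave everything else where it is.

Things in the scene. Friction and masses are not known exactly. Their poses are not given: they have to be found in the camera images.
- jar_tall: the tallest of three glass jars with brown screw lids and paper labels: 68 mm across, 140 mm tall, loose, standing on the wooden board. Origin: centre of its underside, z up.
- jar_tall_lid (a point): centre of the top face of that jar's lid; z up
- jar_middle: the middle one of three glass jars with brown screw lids and paper labels: 68 mm across, 105 mm tall, loose, standing on the wooden board. Origin: centre of its underside, z up.
- jar_middle_lid (a point): centre of the top face of that jar's lid; z up
- jar_squat: the shortest, widest of three glass jars with brown screw lids and paper labels: 78 mm across, 75 mm tall, loose, standing on the wooden board. Origin: centre of its underside, z up.
- jar_squat_lid (a point): centre of the top face of that jar's lid; z up
- cup_small: the smallest of three open steel measuring cups, each with a flat thin handle at its rim: mouth 48 mm across, 28 mm tall, handle reaching about 72 mm from the cup's middle along its -x, loose, standing on the pale stone slab. Origin: centre of its underside, z up.
- cup_small_mouth (a point): centre of that cup's open mouth, at the height of its rim; z up
- cup_middle: the middle one of three open steel measuring cups, each with a flat thin handle at its rim: mouth 66 mm across, 40 mm tall, handle reaching about 91 mm from the cup's middle along its -x, loose, standing on the pale stone slab. Origin: centre of its underside, z up.
- cup_middle_mouth (a point): centre of that cup's open mouth, at the height of its rim; z up
- cup_large: the largest of three open steel measuring cups, each with a flat thin handle at its rim: mouth 84 mm across, 50 mm tall, handle reaching about 115 mm from the cup's middle along its -x, loose, standing on the pale stone slab. Origin: centre of its underside, z up.
- cup_large_mouth (a point): centre of that cup's open mouth, at the height of its rim; z up
- pulse (a joint): travel of the chopper's pulse button: 0 up, 0.006 m fully down; a spring brings it back up, fully down takes 5 N
- pulse_top (a point): centre of the top face of the round grey pulse button (36 mm across, pressed straight down), on the flat front deck (the robot's side) of the mini chopper's red base; the deck is 65 mm above the counter
- chopper: mini chopper, fixed: red base 235 x 150 mm and 65 mm high, clear round bowl 108 mm across on its far half, 198 mm high in all, the bowl's wall about 78 mm from the button's centre. Origin: centre of its underside, front (button) along its -x.
- board: wooden board under the jars, fixed, 180 x 360 x 15 mm thick, left or right in front of the robot. Origin: centre of its underside
- slab: pale stone slab under the cups, fixed, 180 x 360 x 15 mm thick, on the other side. Origin: centre of its underside
- spatula: bystander: spatula 240 mm long lying on the counter, far right
- spoon: bystander: steel spoon 140 mm long lying on the counter, far left
- shaker: bystander: white salt shaker 42 mm across, 78 mm tall, behind on the left
- cutter: bystander: steel ring biscuit cutter 64 mm across, 30 mm high, behind on the left
There are look-alikes about, which are no part of the job. Leave any black look-alike of the cup_small alone.

How it is judged:
On the way, in this order (a step that is already met when the one before it is completed fails the run):
1. the tool points down at the tallest jar's lid: tool point within 25 mm of the lid's centre seen from above, 22 to 90 mm above it, within about 35 degrees of straight down, for 1.5 s (horizontal distance between the grasp point and jar_tall_lid below 0.025 m and z of the grasp point in the frame of jar_tall_lid between 0.022 and 0.09 m and angle between the grasp point's own z axis and vertical above 2.5 rad), for 1.5 s.
2. then it points likewise at the smallest cup: tool point within 22 mm of the mouth's centre, 22 to 90 mm above the rim, for 1.5 s (horizontal distance between the grasp point and cup_small_mouth below 0.022 m and z of the grasp point in the frame of cup_small_mouth between 0.022 and 0.09 m and angle between the grasp point's own z axis and vertical above 2.5 rad), for 1.5 s.
3. then the pulse button is pressed right down (past 4.5 of its 6 mm) (value of joint pulse above 0.0045 m), for 0.1 s.
At the end, for the whole second after the job is handed in: the pulse button is up again (less than 1.5 mm down), all jars and cups stand within 12 mm of where they were, and the spatula, spoon, shaker and cutter lie within 20 mm of where they were (value of joint pulse below 0.0015 m and distance of each of jar_tall_lid, jar_middle_lid, jar_squat_lid, cup_small_mouth, cup_middle_mouth, cup_large_mouth from where it was at the start of the episode below 0.012 m and distance of each of spatula, spoon, shaker, cutter from where it was at the start of the episode below 0.02 m); the robot touches nothing.
It fails at once if the robot touches a jar or a cup (contact force between any of the arm, the fingers and jar_tall above 0.5 N or contact force between any of the arm, the fingers and jar_middle above 0.5 N or contact force between any of the arm, the fingers and jar_squat above 0.5 N or contact force between any of the arm, the fingers and cup_small above 0.5 N or contact force between any of the arm, the fingers and cup_middle above 0.5 N or contact force between any of the arm, the fingers and cup_large above 0.5 N).
It fails at once if a jar or a cup is lifted, carried, tipped or shifted by more than 12 mm (distance of any of jar_tall_lid, jar_middle_lid, jar_squat_lid, cup_small_mouth, cup_middle_mouth, cup_large_mouth from where it was at the start of the episode above 0.012 m).
It fails at once if the spatula, spoon, shaker or cutter is moved more than 20 mm (distance of any of spatula, spoon, shaker, cutter from where it was at the start of the episode above 0.02 m).
It fails at once if a wrong jar or cup is pointed at (tool point within 15 mm of the middle of its lid or mouth, seen from above, and less than 55 mm above it) ((horizontal distance between the grasp point and jar_middle_lid below 0.015 m and z of the grasp point in the frame of jar_middle_lid below 0.055 m) or (horizontal distance between the grasp point and jar_squat_lid below 0.015 m and z of the grasp point in the frame of jar_squat_lid below 0.055 m) or (horizontal distance between the grasp point and cup_middle_mouth below 0.015 m and z of the grasp point in the frame of cup_middle_mouth below 0.055 m) or (horizontal distance between the grasp point and cup_large_mouth below 0.015 m and z of the grasp point in the frame of cup_large_mouth below 0.055 m)).
It also fails if it takes over 58 s, if anything falls off the work surface, if the arm or the gripper's body presses on something with over 40 N, if the wrist force passes 120 N, or if a joint passes its speed limit or range.

## Robot

A 6-joint arm with a two-finger parallel gripper is mounted at the origin on the work surface. World frame = base frame: x ahead of the robot, y to its left, z up, the work surface at z = 0. Lengths are in m, angles in rad, forces in N, time in s.
With the tool pointing down it reaches from about 0.325 to 0.85 m from the base axis. Payload 15.5 kg.
Tool frame: the origin (TCP) lies between the finger pads, 19 mm behind the fingertips; this is the grasp point; z points along the fingers, y is the line along which they close (so a half turn about z gives the same grasp; the last joint's range is limited). The gripper opens to 91 mm and grips with 3 to 60 N. Pads are 32 mm wide; open, the fingers measure 118 mm over their backs; the gripper's body (76 mm by 178 mm) begins 60 mm behind the grasp point.
Start: joints at [-1.383, 0.494, 1.345, -0, 1.302, -0.096], TCP at [0.174, -0.6, 0.233] pointing down, gripper open.
Joint ranges: [-2.91, 2.91], [-0.82, 2.16], [0.22, 2.67], [-1.22, 4.37], [0.12, 2.79], [-3.08, 3.08]. Speed limits (rad/s): [1.89, 1.89, 2.57, 3.01, 3.01, 3.01].

## Interface

Orientations are given as [roll, pitch, yaw] about the fixed x, y, z axes, in that order (R = Rz(yaw) Ry(pitch) Rx(roll)).
In Python, from bench import monitor, vision, ticket gives the robot as it stands.
- The arm moves only by the shell command python3 -m handwheel 'ROWS' [OPENING]. ROWS is JSON, a list of rows, each a list of 6 numbers: the shift along the world's x, y, z scaled (see below), then the turn, a rotation vector about the world's x, y, z scaled (see below). A call has 1 to 10 rows; each row shifts and turns the commanded pose from where the row before left it; what a row does not reach is not made up. The controller multiplies each number of a shift by 150 mm and each number of a turn by 45 degrees. A row lasts 1/12 s, in which the tool goes at most 41.7 mm and 7.16 degrees, less where a joint would pass 70% of its speed; a pose out of reach is approached as far as the arm can. A call with a number of a shift or a turn outside -1 to 1 is refused whole. A call with a gripper value outside its range is refused whole. OPENING is the opening, from -1 (shut) to 1 (fully open), so that 0 is half open, set as the call begins (- or left out, the last holds). The fingers move at their own pace and stop on an object; the grip force is fixed at half the most. Time passes only in rows, so rows that do not move let the fingers close. It gives the time, the measured TCP pose, the force, the opening and the grip force at its end, in the units of the state.
- monitor.get_state(): the state, without advancing time (a new reading comes with each control period).
- vision.camera(name): name is "scene" or "top" or "wrist"; returns a dict with "color" (480x640x3 uint8, red, green, blue), "vfov" (degrees; the focal length in pixels is half the picture's height over the tangent of half this angle, whatever the lens; pixels are square), "cx", "cy" (the principal point, pixels), "position" and "orientation" of the camera in the world. Camera axes: x right, y down, z forward; pixel columns grow to the right and rows downward; lengths in m; the calibration is good to about 2 mm. The wrist camera is an equidistant fisheye: a pixel r from the principal point sees the ray r / f radians off the axis. A picture is of the moment at which its call begins. There is no depth.
- ticket.sign_off(): hands the job in; it is judged then, once.
The state is a dict: "time_s": time; "qpos": joint angles; "joint_vel": joint speeds; "joint_torque": joint torques, N m; "eef_pos": TCP position; "tool_rot": TCP orientation; "force": force on the tool from outside, world axes, zero at the start; "moment": the same for the moment, N m; "gripper_width": finger opening in m; "finger_force": force on a finger pad.
Only numpy, scipy, OpenCV 4.12 (cv2) and the standard library are available. Lean on these libraries where they do the work, as an engineer would, in place of code of your own. Each camera call takes 0.05 s, during which the arm holds its last target. There are 200 camera calls.

## Working session

There is one attempt and no reset: what is moved stays moved. The work goes in short steps, Python scripts to look and compute and a shell command to move; the robot and the scene stay as the last step left them, time stands still between calls to the robot, and variables do not carry over. Pictures are saved under pics/ and viewed, at most 10 in all, crops included, and the job is handed in when it is done.

```bash
mkdir -p pics
cat > h.py <<'E'
import numpy as np,cv2
from scipy.spatial.transform import Rotation as R
from bench import monitor,vision,ticket
def rot(o):
    o=np.array(o,float)
    if o.shape==(3,3): return o
    return (R.from_euler('xyz',o) if o.size==3 else R.from_quat(o)).as_matrix()
def ray(c,u,v):
    f=240/np.tan(np.radians(c['vfov'])/2)
    d=np.array([(u-c['cx'])/f,(v-c['cy'])/f,1.])
    return np.array(c['position']),rot(c['orientation'])@d
def plane(c,u,v,z):
    p,d=ray(c,u,v); return p+d*(z-p[2])/d[2]
E
python3 - <<'E'
from h import *
for n in('scene','top'):
    c=vision.camera(n); cv2.imwrite(f'pics/{n}0.png',c['color'][...,::-1]); print(n,{k:v for k,v in c.items() if k!='color'})
E
```

```text
scene {'vfov': 43.71482353819576, 'cx': 315.70269775049036, 'cy': 247.06875804117976, 'position': array([1.44075529, 0.93972737, 1.17290369]), 'orientation': array([-2.25438228,  0.0168573 ,  2.28491952])}
top {'vfov': 44.47244064093333, 'cx': 320.09897827827575, 'cy': 234.9487945021745, 'position': array([0.35492493, 0.07568079, 1.49715335]), 'orientation': array([-3.02644607,  0.01185886, -1.55938517])}
```

View pics/top0.png

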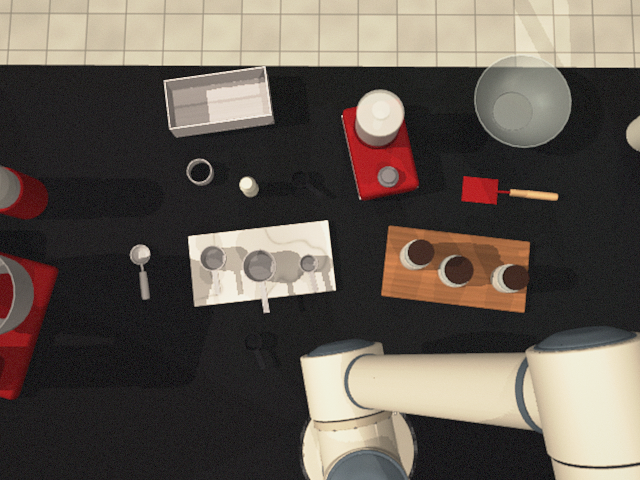

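View pics/scene0.png

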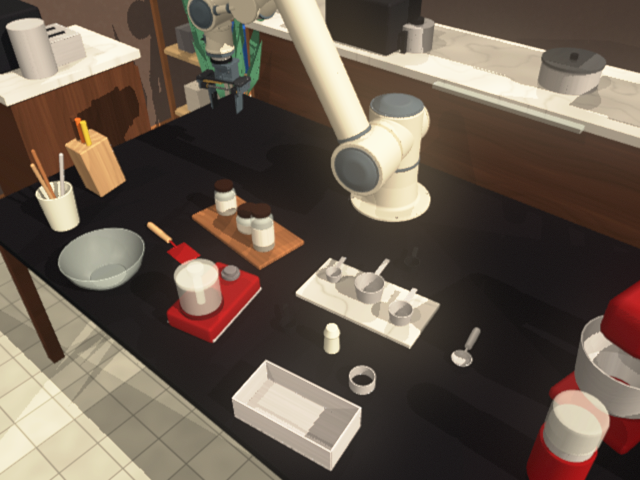

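The top view shows brown lids at (420,253), (458,270) and (515,277). Steel cups are at (212,258), (259,266) and (309,264), and the button is at (388,176). Black look-alike cups are at about (308,182) and (262,348). In the scene view the tall jar is at (263,228), the squat at (245,217), the middle at (225,195), and the small cup at (333,272). I choose top (420,253) for the jar and (309,264) for the cup, and check both in a crop.

Run:
```python
from h import *
t=cv2.imread('pics/top0.png');s=cv2.imread('pics/scene0.png')
a=[cv2.resize(x,(400,300),interpolation=cv2.INTER_CUBIC) for x in (t[220:310,380:500],t[225:300,270:370],s[170:260,200:320],s[245:305,310:390])]
cv2.imwrite('pics/crop.png',np.vstack([np.hstack(a[:2]),np.hstack(a[2:])]))
C={n:vision.camera(n) for n in('top','scene')}
def blobs(n,m,amin=60):
    k,l,st,ce=cv2.connectedComponentsWithStats(m.astype(np.uint8),connectivity=4)
    for i in range(1,k):
        if st[i,4]>=amin: print(n,st[i].tolist(),(st[i,0]+(st[i,2]-1)/2,st[i,1]+(st[i,3]-1)/2),ce[i].round(1))
for n,img,(x0,y0,x1,y1) in (('top',t,(385,230,528,305)),('scene',s,(205,175,280,255))):
    m=np.zeros(img.shape[:2],bool); m[y0:y1,x0:x1]=img[y0:y1,x0:x1].max(2)<75
    blobs(n+' lid',m,40)
for n,img,(x0,y0,x1,y1) in (('top',t,(370,160,405,195)),('scene',s,(215,260,245,285))):
    hsv=cv2.cvtColor(img,cv2.COLOR_BGR2HSV)
    m=np.zeros(img.shape[:2],bool); m[y0:y1,x0:x1]=(hsv[y0:y1,x0:x1,1]<90)&(hsv[y0:y1,x0:x1,2]>60)
    blobs(n+' btn',m,40)
c=C['top']
for nm,u,v,z in(('tall',420,253,.155),('squat',458,270,.09),('mid',515,277,.12),('cup',309,263,.043),('large',259,265,.065),('cupmid',212,258,.055),('btn',388,176,.075)): print(nm,plane(c,u,v,z).round(3))
```

```text
top lid [434, 230, 94, 11, 556] (np.float64(480.5), np.float64(235.0)) [494.7 233.3]
top lid [408, 240, 26, 25, 491] (np.float64(420.5), np.float64(252.0)) [420.6 252. ]
top lid [445, 257, 28, 27, 600] (np.float64(458.5), np.float64(270.0)) [458.5 269.6]
top lid [503, 265, 25, 40, 531] (np.float64(515.0), np.float64(284.5)) [516.1 278.2]
top lid [385, 297, 65, 8, 288] (np.float64(417.0), np.float64(300.5)) [407.5 301.7]
scene lid [205, 175, 75, 49, 2412] (np.float64(242.0), np.float64(199.0)) [247.8 192.9]
scene lid [205, 229, 34, 26, 455] (np.float64(221.5), np.float64(241.5)) [216.  245.7]
top btn [378, 166, 21, 21, 342] (np.float64(388.0), np.float64(176.0)) [387.8 176.3]
scene btn [221, 264, 19, 17, 237] (np.float64(230.0), np.float64(272.0)) [230.4 272.2]
scene btn [215, 266, 3, 17, 43] (np.float64(216.0), np.float64(274.0)) [215.9 274. ]
tall [ 0.471 -0.136  0.155]
squat [ 0.436 -0.236  0.09 ]
mid [ 0.42  -0.362  0.12 ]
cup [0.453 0.122 0.043]
large [0.445 0.243 0.065]
cupmid [0.462 0.361 0.055]
btn [ 0.667 -0.071  0.075]
```

View pics/crop.png

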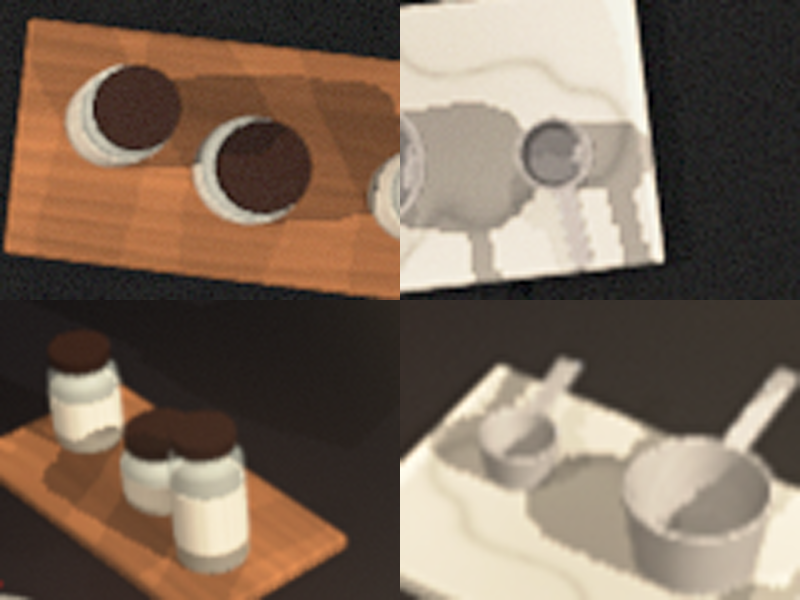

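The crop confirms it: the left-hand jar in the top view is the tall slim one, in front of the squat jar in the scene view, and the small cup is at the slab's right end. Next I cross-check the heights by triangulation.

Run:
```python
from h import *
C={n:vision.camera(n) for n in('top','scene')}
for nm,a,b in(('tall',(420.5,252),(261.5,208.5)),('squat',(458.5,270),(248,208)),('mid',(515.5,276.5),(224,184.5)),('cup',(308.8,263.3),(333.6,272.4)),('btn',(388,176),(230.3,270.5))):
    p,d=ray(C['top'],*a);q,e=ray(C['scene'],*b)
    s=np.linalg.lstsq(np.c_[d,-e],q-p,rcond=None)[0]; x=p+s[0]*d;y=q+s[1]*e
    print(nm,((x+y)/2).round(3),'gap',np.linalg.norm(x-y).round(4))
st=monitor.get_state();print(st['eef_pos'],st['tool_rot'],st['force'],st['time_s'])
```

```text
tall [ 0.472 -0.136  0.152] gap 0.0035
squat [ 0.436 -0.237  0.088] gap 0.0019
mid [ 0.42  -0.363  0.116] gap 0.0041
cup [0.452 0.123 0.034] gap 0.0024
btn [ 0.666 -0.071  0.077] gap 0.0011
[ 0.17439302 -0.60005869  0.23254381] [-3.14120263e+00 -4.22745434e-05  2.82822284e-01] [-0.52227696  0.12658862 -0.15699019] 0.3
```

Triangulated heights (0.152, 0.088, 0.116, 0.034 and 0.077 m) agree with the expected 0.155, 0.09, 0.12, 0.043 and about 0.075. I move to above the tall jar with the gripper shut.

```bash
python3 -m handwheel '[[0.1,0.155,0,0,0,-0.02],[0.1,0.155,0,0,0,-0.02],[0.1,0.155,0,0,0,-0.02],[0.1,0.155,0,0,0,-0.02],[0.1,0.155,0,0,0,-0.02],[0.1,0.155,0,0,0,-0.02],[0.1,0.155,0,0,0,-0.02],[0.1,0.155,0,0,0,-0.02],[0.1,0.155,0,0,0,-0.02],[0.1,0.155,0,0,0,-0.02]]' -1
python3 -m handwheel '[[0.1,0.155,0,0,0,0],[0.1,0.155,0,0,0,0],[0.1,0.155,0,0,0,0],[0.1,0.155,0,0,0,0],[0.1,0.155,0,0,0,0],[0.1,0.155,0,0,0,0],[0.1,0.155,0,0,0,0],[0.1,0.155,0,0,0,0],[0.1,0.155,0,0,0,0],[0,0,0,0,0,0]]'
```

```text
time_s: 1.13
eef_pos: [0.3249, -0.3665, 0.2328]
tool_rot: [3.141, -0.0, 0.125]
force: [1.3, -0.7, 0.1]
gripper_width: 0.0273
finger_force: 0.0
time_s: 1.97
eef_pos: [0.4612, -0.1552, 0.2328]
tool_rot: [-3.141, -0.001, 0.128]
force: [-0.4, -0.6, -0.1]
gripper_width: 0.0006
finger_force: 0.0
```

```bash
python3 -m handwheel '[[0.07,0.13,0,0,0,0],[0,0,-0.13,0,0,0],[0,0,0,0,0,0],[0,0,0,0,0,0],[0,0,0,0,0,0],[0,0,0,0,0,0],[0,0,0,0,0,0],[0,0,0,0,0,0],[0,0,0,0,0,0],[0,0,0,0,0,0]]'
python3 - <<'E'
from h import *
for n in('top','scene'): cv2.imwrite(f'pics/{n}1.png',vision.camera(n)['color'][...,::-1])
a=cv2.imread('pics/scene1.png')[130:280,170:370]
cv2.imwrite('pics/c1.png',cv2.resize(a,(800,600)))
E
```

```text
time_s: 2.8
eef_pos: [0.4699, -0.139, 0.2134]
tool_rot: [3.141, -0.0, 0.126]
force: [0.1, -0.7, -0.6]
gripper_width: 0.0003
finger_force: 0.0
```

View pics/c1.png

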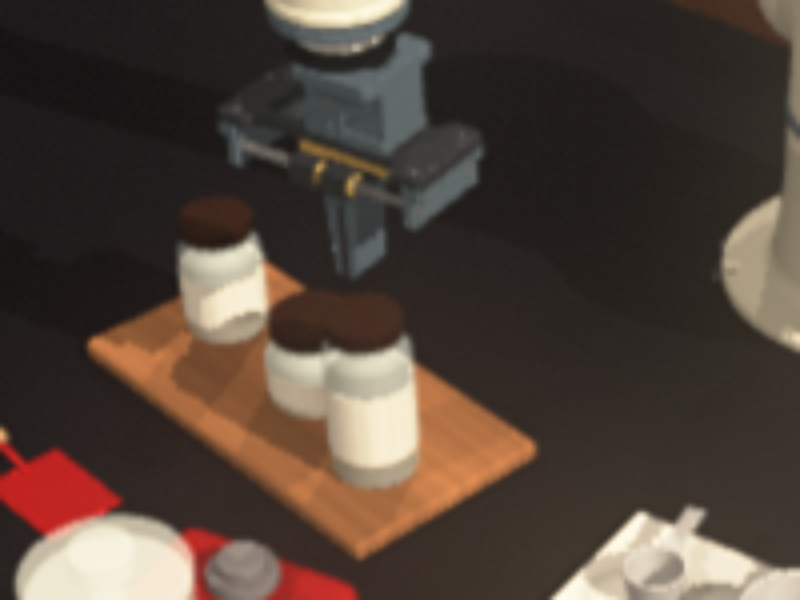

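The shut fingertips (about pixel (350,275) in the crop) hang a few centimetres over the tall jar's lid at (365,320), with no contact. I hold there, then move over to the small cup.

```bash
for i in 1 2; do python3 -m handwheel '[[0,0,0,0,0,0],[0,0,0,0,0,0],[0,0,0,0,0,0],[0,0,0,0,0,0],[0,0,0,0,0,0],[0,0,0,0,0,0],[0,0,0,0,0,0],[0,0,0,0,0,0],[0,0,0,0,0,0],[0,0,0,0,0,0]]'; done
python3 -m handwheel '[[0,0,0.13,0,0,0],[-0.014,0.175,0,0,0,0],[-0.014,0.175,0,0,0,0],[-0.014,0.175,0,0,0,0],[-0.014,0.175,0,0,0,0],[-0.014,0.175,0,0,0,0],[-0.014,0.175,0,0,0,0],[-0.014,0.175,0,0,0,0],[-0.014,0.175,0,0,0,0],[0,0.175,0,0,0,0]]'
python3 -m handwheel '[[0,0.175,0,0,0,0],[0,0,0,0,0,0],[0,0,0,0,0,0],[0,0,-0.1,0,0,0],[0,0,-0.1,0,0,0],[0,0,-0.1,0,0,0],[0,0,-0.1,0,0,0],[0,0,-0.1,0,0,0],[0,0,0,0,0,0],[0,0,0,0,0,0]]'
```

```text
time_s: 3.73
eef_pos: [0.4699, -0.1389, 0.2132]
tool_rot: [3.142, -0.0, 0.126]
force: [-0.3, 0.4, -0.1]
gripper_width: 0.0006
finger_force: 0.0
time_s: 4.57
eef_pos: [0.4699, -0.1389, 0.2132]
tool_rot: [-3.142, 0.0, 0.126]
force: [-0.3, -0.3, 0.5]
gripper_width: 0.0004
finger_force: 0.0
time_s: 5.4
eef_pos: [0.4526, 0.0986, 0.2328]
tool_rot: [3.142, -0.0, 0.126]
force: [-0.2, -0.0, 0.2]
gripper_width: 0.0005
finger_force: 0.0
time_s: 6.23
eef_pos: [0.4528, 0.1228, 0.1576]
tool_rot: [3.141, 0.002, 0.125]
force: [-0.1, -0.3, 0.7]
gripper_width: 0.0003
finger_force: 0.0
```

```bash
python3 -m handwheel '[[0,0,-0.09,0,0,0],[0,0,-0.09,0,0,0],[0,0,-0.09,0,0,0],[0,0,-0.09,0,0,0],[0,0,0,0,0,0],[0,0,0,0,0,0]]'
python3 - <<'E'
from h import *
a=vision.camera('scene')['color'][200:320,280:440,::-1]
cv2.imwrite('pics/c2.png',cv2.resize(a,(800,600)))
E
```

```text
time_s: 6.73
eef_pos: [0.4533, 0.1233, 0.1043]
tool_rot: [3.142, 0.0, 0.125]
force: [-0.2, 0.5, 1.0]
gripper_width: 0.0005
finger_force: 0.0
```

View pics/c2.png

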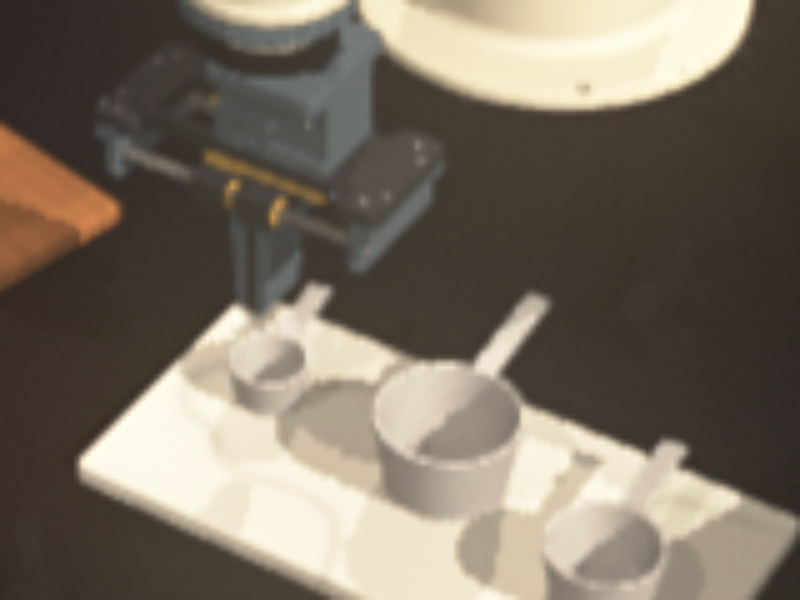

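The fingertips (crop (260,310)) hang about 4 cm over the small cup's mouth at (268,358), with nothing touched. I hold, rise, then go above the button.

```bash
for i in 1 2; do python3 -m handwheel '[[0,0,0,0,0,0],[0,0,0,0,0,0],[0,0,0,0,0,0],[0,0,0,0,0,0],[0,0,0,0,0,0],[0,0,0,0,0,0],[0,0,0,0,0,0],[0,0,0,0,0,0],[0,0,0,0,0,0],[0,0,0,0,0,0]]'; done
python3 -m handwheel '[[0,0,0.145,0,0,0],[0,0,0.145,0,0,0],[0,0,0.145,0,0,0],[0,0,0.145,0,0,0],[0,0,0.145,0,0,0],[0,0,0.145,0,0,0],[0,0,0,0,0,0]]'
python3 -m handwheel '[[0.142,-0.13,0,0,0,0],[0.142,-0.13,0,0,0,0],[0.142,-0.13,0,0,0,0],[0.142,-0.13,0,0,0,0],[0.142,-0.13,0,0,0,0],[0.142,-0.13,0,0,0,0],[0.142,-0.13,0,0,0,0],[0.142,-0.13,0,0,0,0],[0.142,-0.13,0,0,0,0],[0.142,-0.13,0,0,0,0]]'
python3 -m handwheel '[[0,0,0,0,0,0],[0,0,0,0,0,0],[0,0,-0.1,0,0,0],[0,0,-0.1,0,0,0],[0,0,-0.1,0,0,0],[0,0,-0.1,0,0,0],[0,0,-0.1,0,0,0],[0,0,-0.1,0,0,0],[0,0,0,0,0,0],[0,0,0,0,0,0]]'
python3 - <<'E'
from h import *
a=vision.camera('scene')['color'][180:330,140:340,::-1]
cv2.imwrite('pics/c3.png',cv2.resize(a,(800,600)))
E
```

```text
time_s: 7.62
eef_pos: [0.4531, 0.1236, 0.1037]
tool_rot: [-3.142, 0.0, 0.126]
force: [-0.4, -0.2, -0.4]
gripper_width: 0.0007
finger_force: 0.0
time_s: 8.45
eef_pos: [0.4531, 0.1236, 0.1037]
tool_rot: [-3.142, 0.0, 0.126]
force: [-0.5, -0.4, 0.5]
gripper_width: 0.0002
finger_force: 0.0
time_s: 9.03
eef_pos: [0.4547, 0.1238, 0.2378]
tool_rot: [-3.142, -0.006, 0.126]
force: [0.8, 0.2, 1.1]
gripper_width: 0.0001
finger_force: 0.0
time_s: 9.87
eef_pos: [0.6668, -0.0725, 0.2335]
tool_rot: [-3.141, 0.001, 0.126]
force: [0.4, -0.1, 0.6]
gripper_width: 0.0006
finger_force: 0.0
time_s: 10.7
eef_pos: [0.6651, -0.0707, 0.1438]
tool_rot: [-3.141, 0.002, 0.126]
force: [-0.2, 0.0, 0.4]
gripper_width: 0.0007
finger_force: 0.0
```

View pics/c3.png

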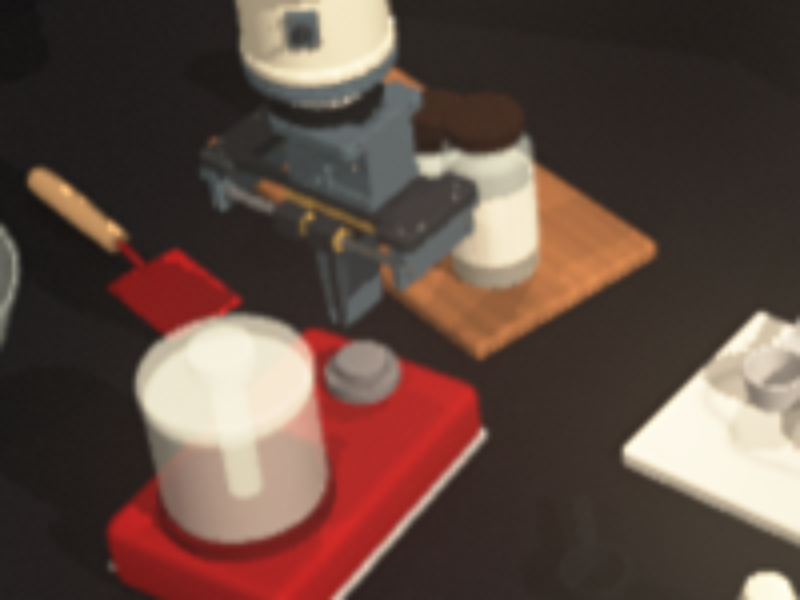

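The fingertips (crop (345,320)) are centred above the grey button at (365,360) and clear of the bowl. I descend in small steps while watching the force.

```bash
python3 -m handwheel '[[0,0,-0.08,0,0,0],[0,0,-0.08,0,0,0],[0,0,-0.08,0,0,0],[0,0,0,0,0,0],[0,0,0,0,0,0]]'
python3 -m handwheel '[[0,0,-0.02,0,0,0],[0,0,-0.02,0,0,0],[0,0,0,0,0,0],[0,0,0,0,0,0]]'
```

```text
time_s: 11.17
eef_pos: [0.6655, -0.0713, 0.1072]
tool_rot: [-3.141, 0.002, 0.126]
force: [0.3, -0.3, -0.5]
gripper_width: 0.0005
finger_force: 0.0
time_s: 11.5
eef_pos: [0.6664, -0.0715, 0.1025]
tool_rot: [3.141, -0.001, 0.126]
force: [0.0, 0.2, 3.6]
gripper_width: 0.0009
finger_force: 1.7
```

```bash
python3 -m handwheel '[[0,0,-0.015,0,0,0],[0,0,0,0,0,0],[0,0,0,0,0,0]]';python3 -m handwheel '[[0,0,-0.01,0,0,0],[0,0,0,0,0,0],[0,0,0,0,0,0]]'
```

```text
time_s: 11.75
eef_pos: [0.6664, -0.0715, 0.1002]
tool_rot: [3.141, -0.001, 0.126]
force: [0.3, -0.1, 4.3]
gripper_width: 0.0002
finger_force: 2.4
time_s: 12.0
eef_pos: [0.6665, -0.0715, 0.0999]
tool_rot: [3.141, -0.001, 0.126]
force: [-3.8, 0.9, 19.7]
gripper_width: 0.0007
finger_force: 10.1
```

The force rose to about 20 N with no further travel, so the button is fully down. I hold briefly, then retract.

```bash
python3 -m handwheel '[[0,0,0,0,0,0],[0,0,0,0,0,0],[0,0,0,0,0,0],[0,0,0.04,0,0,0],[0,0,0.1,0,0,0],[0,0,0.2,0,0,0],[0,0,0.2,0,0,0],[0,0,0.2,0,0,0],[0,0,0.2,0,0,0],[0,0,0,0,0,0]]'
python3 -m handwheel '[[0,0,0,0,0,0],[0,0,0,0,0,0],[0,0,0,0,0,0],[0,0,0,0,0,0],[0,0,0,0,0,0],[0,0,0,0,0,0]]'
python3 - <<'E'
from h import *
cv2.imwrite('pics/c4.png',vision.camera('scene')['color'][...,::-1])
E
```

```text
time_s: 12.83
eef_pos: [0.6683, -0.0718, 0.2456]
tool_rot: [3.139, -0.008, 0.126]
force: [1.1, -0.0, 0.4]
gripper_width: 0.0003
finger_force: 0.0
time_s: 13.33
eef_pos: [0.6659, -0.0714, 0.2388]
tool_rot: [-3.141, 0.001, 0.126]
force: [1.5, 0.5, 0.3]
gripper_width: 0.0004
finger_force: 0.0
```

View pics/c4.png

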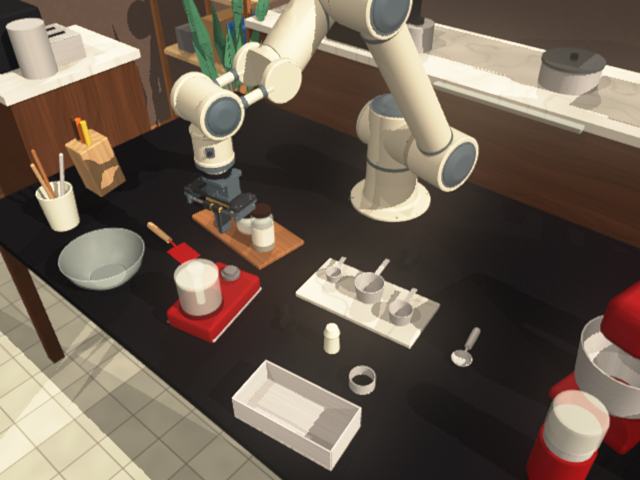

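The button is up at (231,271), the jars, cups and bystanders in view are where they were, and the gripper is clear.

```bash
python3 -c "
from bench import ticket
print(ticket.sign_off())"
```

```text
the job is handed in; nothing more can be done
None
```

I pointed at the tall jar's lid and then the small cup's mouth for about two seconds each, pressed the pulse button fully down and released it, touched no jar or cup, and handed the job in; the sign-off did not report a verdict.

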